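# Switch the two-lane ball feeder to its other chute

## Task

One lane of the ball feeder has run out. Push the empty tray fully home against its stop under the other lane, and only then press down the raised end of the seesaw gate so that it rocks right over and the four waiting balls roll down into that tray. Nothing is to be picked up: do not lift the tray or touch the balls, and leave the full tray and the other things on the bench where they are.

Things in the scene. Friction and masses are not known exactly. Their poses are not given: they have to be found in the camera images.
- feeder: Two-lane gravity feeder for wooden balls, fixed plywood stand, 260 x 270 x 190 mm high. Two parallel sloping aluminium lanes, seesaw gate across both. Origin on the bench below the gate's pivot, midway between the lanes; z up, x uphill (to +205 mm), so balls run to -x. Lane with the waiting balls: centred on y = -65 mm; lane that has run out: y = +65 mm
- lane_mouth (a point): lower end of the waiting lane, middle of its floor: 66 mm above the bench, at the feeder's x = -55, y = -65 mm. Lanes: 36 mm wide inside, walls 25 mm high, slope 16 degrees. The balls drop from here into the tray below and fly 30 to 60 mm further
- tray_stop (a point): on the face of the upright plywood plate under the lanes (feeder's x = -30 mm) that stops the empty tray; at the tray's centre line (y = -64 mm), 22.5 mm above the bench. The trays stand on the bench between three low guide strips, 10 mm high, at the feeder's y = 0 and +-127 mm, running along x from -30 to -252 mm
- gate (a joint): seesaw gate: rocker bar across the feeder, a stop blade over each lane, a finger pad at each end; rad, 0 level, stops at -0.24 and +0.24. Starts near -0.24: pad on the waiting side down, its blade holding the balls, other pad up. Grows as the raised pad is pressed down (under 0.5 N), which lifts that blade; past level an over-centre weight carries it on and keeps it there; clear of the balls at +0.24
- gate_pivot (a point): pivot of the gate, 137 mm above the bench over the feeder's origin. The aluminium bar is 250 mm long, 22 mm wide, along the feeder's y. On its middle sits the steel weight, 40 x 30 mm, its top 48 mm above the pivot
- raised_pad (a point): centre of the top face of the black finger pad (34 x 34 mm) on the rocker's end that is up at the start, 110 mm from the pivot along the feeder's +y; 172 mm above the bench when up, about 119 mm when fully down; nothing but the bench and the stand's base board is below it
- lowered_pad (a point): the same point on the other end's pad, on the waiting balls' side, down at the start
- empty_tray: empty loose catch tray of the waiting lane: plywood, open on top, 130 (x) x 112 (y) x 45 mm high, walls and floor 4 mm, 0.17 to 0.35 kg, between the guides with 3 mm play a side. Origin: centre of its underside; axes as the feeder's. Starts pulled out 45 to 80 mm to the feeder's -x. Fully home, its uphill wall touches the stop and its centre is at the feeder's x = -95 mm
- empty_tray_mid (a point): centre of the empty tray, half-way up (22.5 mm above the bench); the outside of its end wall away from the feeder is 65 mm from here along the tray's -x
- full_tray: the same kind of tray under the lane that has run out, already home, three balls in it; stays where it is. Origin: centre of its underside
- ball1_center (a point): centre of waiting ball 1 (wooden ball, 30 mm diameter, 10 to 15 g), number 1 in the row counted uphill from the gate's blade
- ball2_center (a point): centre of waiting ball 2 (wooden ball, 30 mm diameter, 10 to 15 g), number 2 in the row counted uphill from the gate's blade
- ball3_center (a point): centre of waiting ball 3 (wooden ball, 30 mm diameter, 10 to 15 g), number 3 in the row counted uphill from the gate's blade
- ball4_center (a point): centre of waiting ball 4 (wooden ball, 30 mm diameter, 10 to 15 g), number 4 in the row counted uphill from the gate's blade
- done1_center (a point): centre of a ball (30 mm diameter) already lying in the full tray
- done2_center (a point): centre of a ball (30 mm diameter) already lying in the full tray
- done3_center (a point): centre of a ball (30 mm diameter) already lying in the full tray
- sanding_block: bystander: loose cork sanding block, 110 x 65 x 36 mm, on the bench out in front of the full tray; origin at its underside
- screwdriver: bystander: loose screwdriver lying on the bench beside the feeder, on the side of the waiting lane; origin at its underside
- tape_measure: bystander: loose yellow tape measure, 70 x 36 x 64 mm, on the bench beside the feeder, on the side of the lane that has run out; origin at its underside
- glue_bottle: bystander: loose glue bottle, 52 mm diameter, 150 mm tall, beside the feeder's uphill part, on the side of the lane that has run out; origin at its underside
- offcut: bystander: loose wooden offcut, 170 x 50 x 20 mm, lying on the bench beyond the outer end of the empty tray, at least 80 mm from it; origin at its underside
Things that resemble listed ones, but are neither listed nor needed, are in the scene too. Leave any turquoise look-alike of the part that bears ball4_center alone.

How it is judged:
On the way, in this order (a step that is already met when the one before it is completed fails the run):
1. the empty tray is fully home while the gate still holds the four balls back (x of empty_tray_mid in the frame of feeder above -0.101 m and value of joint gate below -0.1 rad and x of each of ball1_center, ball2_center, ball3_center, ball4_center in the frame of feeder above 0 m), for 0.2 s.
2. the gate is rocked fully over (value of joint gate above 0.2 rad), for 0.2 s.
At the end, for the whole second after the job is handed in: The pushed tray is home (within about 6 mm of its stop), the gate rests rocked over (joint above 0.2 rad), all four waiting balls lie in the pushed tray, the three earlier balls are still in the full tray, which has moved less than 25 mm, and the bystanders have moved less than 30 mm (x of empty_tray_mid in the frame of feeder above -0.101 m and value of joint gate above 0.2 rad and z of ball1_center in the frame of empty_tray between 0 and 0.045 m and x of ball1_center in the frame of empty_tray between -0.065 and 0.065 m and y of ball1_center in the frame of empty_tray between -0.056 and 0.056 m and z of ball2_center in the frame of empty_tray between 0 and 0.045 m and x of ball2_center in the frame of empty_tray between -0.065 and 0.065 m and y of ball2_center in the frame of empty_tray between -0.056 and 0.056 m and z of ball3_center in the frame of empty_tray between 0 and 0.045 m and x of ball3_center in the frame of empty_tray between -0.065 and 0.065 m and y of ball3_center in the frame of empty_tray between -0.056 and 0.056 m and z of ball4_center in the frame of empty_tray between 0 and 0.045 m and x of ball4_center in the frame of empty_tray between -0.065 and 0.065 m and y of ball4_center in the frame of empty_tray between -0.056 and 0.056 m and z of done1_center in the frame of full_tray between 0 and 0.045 m and x of done1_center in the frame of full_tray between -0.065 and 0.065 m and y of done1_center in the frame of full_tray between -0.056 and 0.056 m and z of done2_center in the frame of full_tray between 0 and 0.045 m and x of done2_center in the frame of full_tray between -0.065 and 0.065 m and y of done2_center in the frame of full_tray between -0.056 and 0.056 m and z of done3_center in the frame of full_tray between 0 and 0.045 m and x of done3_center in the frame of full_tray between -0.065 and 0.065 m and y of done3_center in the frame of full_tray between -0.056 and 0.056 m and distance of full_tray from where it was at the start of the episode below 0.025 m and distance of each of sanding_block, screwdriver, tape_measure, glue_bottle, offcut from where it was at the start of the episode below 0.03 m); the robot touches nothing.
It fails at once if a tray is lifted (either tray more than 10 mm off the bench) (height (world z) of empty_tray_mid above 0.0325 m or height (world z) of full_tray above 0.01 m).
It fails at once if a ball is handled by the fingers (contact force between the fingers and ball1 above 0.5 N or contact force between the fingers and ball2 above 0.5 N or contact force between the fingers and ball3 above 0.5 N or contact force between the fingers and ball4 above 0.5 N or contact force between the fingers and done1 above 0.5 N or contact force between the fingers and done2 above 0.5 N or contact force between the fingers and done3 above 0.5 N).
It fails at once if the full tray is shifted by 25 mm or more (distance of full_tray from where it was at the start of the episode above 0.025 m).
It fails at once if a bystander is moved by 30 mm or more (distance of any of sanding_block, screwdriver, tape_measure, glue_bottle, offcut from where it was at the start of the episode above 0.03 m).
It also fails if it takes over 45 s, if anything falls off the work surface, if the arm or the gripper's body presses on something with over 40 N, if the wrist force passes 120 N, or if a joint passes its speed limit or range.

## Robot

A 6-joint arm with a two-finger parallel gripper is mounted at the origin on the work surface. World frame = base frame: x ahead of the robot, y to its left, z up, the work surface at z = 0. Lengths are in m, angles in rad, forces in N, time in s.
With the tool pointing down it reaches from about 0.35 to 0.975 m from the base axis. Payload 7.1 kg.
Tool frame: the origin (TCP) lies midway between the tips of the shut fingers; the grasp point (between the pads) lies 19 mm behind it; z points along the fingers, x is the direction in which the jaws open and shut, and the axes are right-handed (so a half turn about z gives the same grasp; the last joint's range is limited). The gripper opens to 88 mm and grips with 3 to 60 N. Pads are 20 mm wide; open, the fingers measure 115 mm over their backs; the gripper's body (75 mm by 178 mm) begins 61 mm behind the grasp point.
Start: joints at [-1.359, 0.423, 1.63, -0, 1.089, -0.019], TCP at [0.143, -0.608, 0.223] pointing down, gripper open.
Joint ranges: [-3, 3], [-0.9, 2.11], [0.09, 2.58], [-1.31, 4.45], [0.11, 2.69], [-2.54, 2.54]. Speed limits (rad/s): [2.39, 2.39, 3.01, 3.14, 3.14, 3.14].

## Interface

Orientations are given as a unit quaternion [w, x, y, z].
In Python, from station import move_pose, movel, movej, command_gripper, wait, inverse_kinematics, read_camera, camera_info, MotionError, job_done, get_time, get_joint_pos, get_qvel, get_effort, get_tcp_pos, get_ee_rot, get_ft_force, get_ft_torque, get_grip_width gives the robot as it stands. Calls block until the motion is done:
- move_pose(position, orientation): joint-space move of the TCP to a pose.
- movel(position, frame=None, v=0.15, until_force=None): straight line of the TCP; frame=None keeps the orientation; v is the mean speed in m/s. With until_force (N) it stops when the force on the tool has changed by that much, and returns True; else False.
- movej(angles): joint-space move.
- command_gripper(opening): opening from 0.0 (shut) to 1.0 (fully open); the grip force is fixed at half the most; returns when the fingers have stopped.
- wait(seconds).
- inverse_kinematics(position, orientation): joint angles nearest the present ones, or None.
- read_camera(name): name is "scene" or "top" or "wrist"; returns the picture (420x560x3 uint8, red, green, blue); there is no depth.
- camera_info(name): a dict with "intrinsics" (3x3 intrinsics, pixels), "dist" ([k1, k2, p1, p2, k3] as OpenCV has them; the pictures are not rectified), "T" (4x4, takes a point from camera to world coordinates); the wrist camera has in their place "tool_from_camera" (4x4, takes a point from camera to tool coordinates, whose origin is the TCP and whose axes are the tool frame's). Camera axes: x right, y up, looking along -z (the intrinsics and any distortion apply to the point x, -y, -z); pixel columns grow to the right and rows downward; lengths in m; the calibration is good to about 2 mm. A picture is of the moment at which its call begins: read the wrist's pose just before it. camera_info takes no time and is no camera call.
A pose or a line that the arm cannot do raises MotionError and nothing moves.
- job_done(): hands the job in, once; it reports no verdict.
Readings, each from a call of its own:
- get_time(): time.
- get_joint_pos(): joint angles.
- get_qvel(): joint speeds.
- get_effort(): joint torques, N m.
- get_tcp_pos(): TCP position.
- get_ee_rot(): TCP orientation.
- get_ft_force(): force on the tool from outside, world axes, zero at the start.
- get_ft_torque(): the same for the moment, N m.
- get_grip_width(): opening from 0.0 (shut) to 1.0 (fully open).
Only numpy, scipy, OpenCV 4.12 (cv2) and the standard library are available. Lean on these libraries where they do the work, as an engineer would, in place of code of your own. Each camera call takes 0.05 s, during which the arm holds its last target. There are 200 camera calls.

## Working session

There is one attempt and no reset: what is moved stays moved. The work goes in short steps, each a Python script; the robot and the scene stay as the last script left them, time stands still between calls to the robot, and variables do not carry over. Pictures are saved under pics/ and viewed, about 8 in all and at most 12, crops included, and the job is handed in when it is done.

```bash
mkdir -p pics; python3 - <<'E'
from station import *
import cv2
for n in("scene","top"):
    cv2.imwrite(f"pics/{n}0.png",cv2.cvtColor(read_camera(n),cv2.COLOR_RGB2BGR)); print(n,camera_info(n))
print(get_time(),get_ee_rot())
E
```

```text
scene {'intrinsics': array([[457.8626129 ,   0.        , 282.56213021],
       [  0.        , 457.8626129 , 206.34050292],
       [  0.        ,   0.        ,   1.        ]]), 'dist': array([-0.00765088,  0.        ,  0.        ,  0.        ,  0.        ]), 'T': array([[-0.83309032, -0.42192816,  0.35768303,  0.95196855],
       [ 0.55307366, -0.62561717,  0.55019331,  0.64181442],
       [-0.00836941,  0.65618578,  0.75455296,  0.88366449],
       [ 0.        ,  0.        ,  0.        ,  1.        ]])}
top {'intrinsics': array([[498.636167  ,   0.        , 271.12893733],
       [  0.        , 498.636167  , 217.26039485],
       [  0.        ,   0.        ,   1.        ]]), 'dist': array([-0.03069395,  0.        ,  0.        ,  0.        ,  0.        ]), 'T': array([[-0.01748908,  0.98372018, -0.17885395,  0.33102234],
       [-0.99983708, -0.01640766,  0.00752392,  0.0900398 ],
       [ 0.00446685,  0.1789564 ,  0.98384687,  1.33366401],
       [ 0.        ,  0.        ,  0.        ,  1.        ]])}
0.1 [-4.11521107e-04  7.83834774e-01 -6.20969102e-01 -5.02879588e-04]
```

View pics/scene0.png

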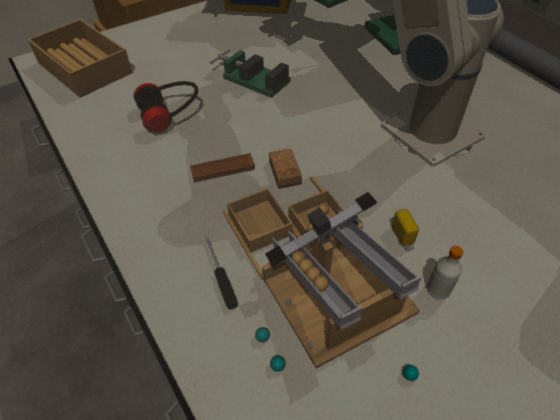

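View pics/top0.png

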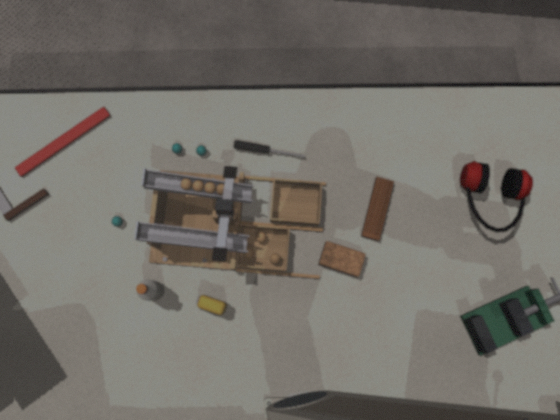

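The top view shows the feeder at about (150–325, 165–280). Uphill is to image left (world +y), and the waiting lane is the upper one with the balls at (185–222, 186). The empty tray is at (297, 203) and the raised pad at about (221, 254). I'll enlarge it to get better pixels.

```bash
python3 - <<'E'
import cv2
i=cv2.imread("pics/top0.png")[155:290,140:340]
cv2.imwrite("pics/crop0.png",cv2.convertScaleAbs(cv2.resize(i,None,fx=4,fy=4,interpolation=cv2.INTER_CUBIC),alpha=1.6))
E
```

```text
(no output)
```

View pics/crop0.png

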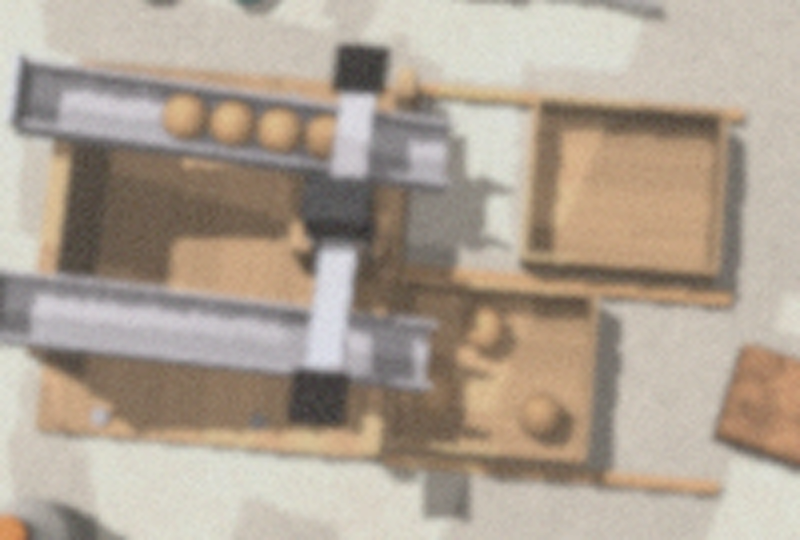

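The crop, at 4x with offset (140, 155), shows the raised pad at (320, 397) and the lowered pad at (362, 68). The empty tray's rim corners are (537,100), (724,112), (720,275) and (524,265).

```bash
cat > h.py <<'E'
import numpy as np,cv2
from station import *
def ray(n,px):
    c=camera_info(n);p=cv2.undistortPoints(np.array([[px]],float),c["intrinsics"],c["dist"])[0,0]
    T=c["T"];return T[:3,3],T[:3,:3]@np.array([p[0],-p[1],-1])
def onz(n,px,z):
    o,d=ray(n,px);return (o+d*(z-o[2])/d[2])
def tri(a,b):
    A=0;B=0
    for n,p in (("scene",a),("top",b)):
        o,d=ray(n,p);d/=np.linalg.norm(d);P=np.eye(3)-np.outer(d,d);A=A+P;B=B+P@o
    return np.linalg.solve(A,B)
E
python3 - <<'E'
from h import *
np.set_printoptions(precision=4,suppress=True)
c=lambda x,y:(140+x/4,155+y/4)
R=onz("top",c(320,397),.172);L=onz("top",c(362,68),.119)
print("R",R,onz("scene",(367,201),.172),tri((367,201),c(320,397)))
print("L",L,onz("scene",(276,256),.119),tri((276,256),c(362,68)))
d=(R-L)[:2];print(np.linalg.norm(d));fy=d/np.linalg.norm(d);fx=np.array([fy[1],-fy[0]]);O=(R+L)[:2]/2
print("O",O,"fx",fx,"fy",fy)
def F(p):return np.array([(p[:2]-O)@fx,(p[:2]-O)@fy])
for p in[(537,100),(724,112),(720,275),(524,265)]:
    w=onz("top",c(*p),.045);print("tray",w,F(w))
for p in[(740,117),(732,298),(718,488)]:
    w=onz("top",c(*p),.010);print("strip end",w,F(w))
for n,p in dict(off_a=(370,238),off_b=(379,179),sand=(319,262),sand2=(340,244),sand3=(325,243)).items():
    w=onz("top",p,.02);print(n,w,F(w))
E
```

```text
R [0.4564 0.2021 0.172 ] [0.4611 0.2087 0.172 ] [0.4566 0.2035 0.1646]
L [0.6693 0.181  0.119 ] [0.6741 0.1877 0.119 ] [0.6713 0.1821 0.1102]
0.2140307547718268
O [0.5629 0.1916] fx [0.0987 0.9951] fy [-0.9951  0.0987]
tray [0.666  0.0701 0.045 ] [-0.1107 -0.1146]
tray [ 0.6558 -0.0542  0.045 ] [-0.2354 -0.1167]
tray [ 0.5459 -0.0477  0.045 ] [-0.2397 -0.0067]
tray [0.5547 0.0807 0.045 ] [-0.1111 -0.0028]
strip end [ 0.6609 -0.0689  0.01  ] [-0.2496 -0.1233]
strip end [ 0.5359 -0.0589  0.01  ] [-0.2519  0.0021]
strip end [ 0.409  -0.0451  0.01  ] [-0.2507  0.1297]
off_a [ 0.5093 -0.1823  0.02  ] [-0.3774  0.0164]
off_b [ 0.6708 -0.2155  0.02  ] [-0.3945 -0.1476]
sand [ 0.4478 -0.0441  0.02  ] [-0.2459  0.0912]
sand2 [ 0.4946 -0.1016  0.02  ] [-0.2985  0.0389]
sand3 [ 0.498  -0.0618  0.02  ] [-0.2586  0.0395]
```

```bash
cat >> h.py <<'E'
fy=np.array([-.9953,.0965]);fy/=np.linalg.norm(fy);fx=np.array([fy[1],-fy[0]])
O=np.array([.5629,.1916])+.003*fy
def W(x,y,z):return np.r_[O+x*fx+y*fy,z]
def quat(d):  # tool down, jaw axis along +-d, whichever turns the last joint less
    from scipy.spatial.transform import Rotation as R
    best=None
    for s in(1,-1):
        x=np.r_[s*d,0];z=np.array([0,0,-1.]);q=R.from_matrix(np.c_[x,np.cross(z,x),z]).as_quat()[[3,0,1,2]]
        j=inverse_kinematics(W(-.15,0,.25),q)
        if j is not None and (best is None or abs(j[5])<best[0]):best=(abs(j[5]),q)
    return best[1]
def F(p):p=np.array(p);return np.r_[(p[:2]-O)@fx,(p[:2]-O)@fy,p[2]].round(4)
def snap(n,f):cv2.imwrite(f,cv2.cvtColor(read_camera(n),cv2.COLOR_RGB2BGR))
E
python3 - <<'E'
from h import *
q=quat(fy)
command_gripper(.45)
move_pose(W(-.29,-.064,.15),q)
movel(W(-.29,-.064,.02),v=.12)
print(get_time(),F(get_tcp_pos()),get_ft_force())
snap("scene","pics/s1.png")
s=cv2.imread("pics/s1.png")[120:330,150:430];cv2.imwrite("pics/s1c.png",cv2.convertScaleAbs(cv2.resize(s,None,fx=2.8,fy=2.8),alpha=1.5))
E
```

```text
4.6417 [-0.2901 -0.0646  0.0207] [-0.55527182  0.01663265  0.11003961]
```

View pics/s1c.png

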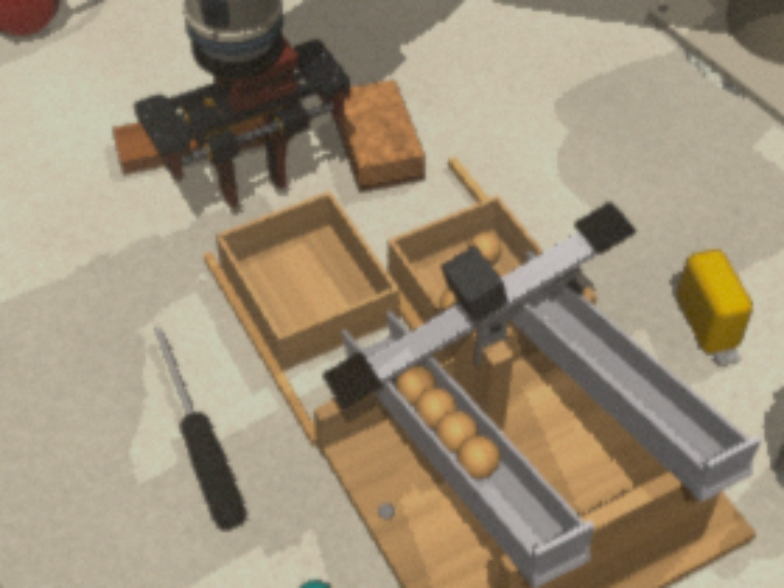

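The fingers (crop 230,195 and 280,180) stand in the gap behind the tray's outer wall, centred on it and clear of the offcut and the sanding block. The gate still holds the four balls. Now I push.

```bash
python3 - <<'E'
from h import *
for k in range(4):
    r=movel(W(-.145,-.064,.02),v=.06,until_force=10)
    p=F(get_tcp_pos());print(r,p,get_ft_force().round(2),get_time())
    if not r or p[0]>-.185:break
snap("top","pics/t2.png")
s=cv2.imread("pics/t2.png")[155:290,140:340];cv2.imwrite("pics/t2c.png",cv2.convertScaleAbs(cv2.resize(s,None,fx=4,fy=4,interpolation=cv2.INTER_CUBIC),alpha=1.6))
E
```

```text
True [-0.1681 -0.0636  0.0199] [-1.56 -3.99  4.65] 6.4917
```

View pics/t2c.png

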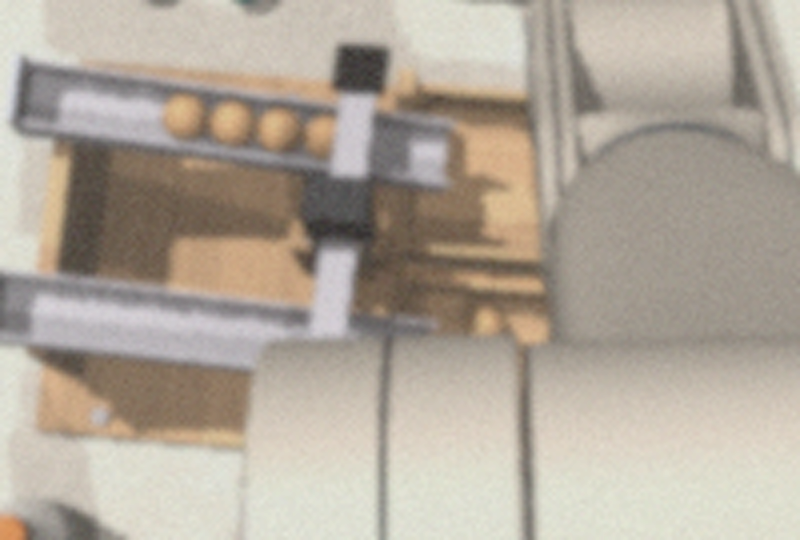

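The tray reached its stop (TCP −0.168, half-finger ≈ 9 mm, so wall ≈ −0.16), and the gate and balls haven't moved. I'll retreat, look, and go above the raised pad.

```bash
python3 - <<'E'
from h import *
movel(W(-.21,-.064,.02),v=.12);movel(W(-.21,-.064,.24),v=.2)
command_gripper(0)
q=quat(fx);move_pose(W(0,.110,.25),q);movel(W(0,.110,.2),v=.1)
print(get_time(),F(get_tcp_pos()),get_ft_force().round(2))
snap("scene","pics/s3.png")
s=cv2.imread("pics/s3.png")[120:330,150:430];cv2.imwrite("pics/s3c.png",cv2.convertScaleAbs(cv2.resize(s,None,fx=2.8,fy=2.8),alpha=1.5))
E
```

```text
10.7417 [-1.000e-04  1.095e-01  2.001e-01] [ 1.12  0.09 -0.16]
```

View pics/s3c.png

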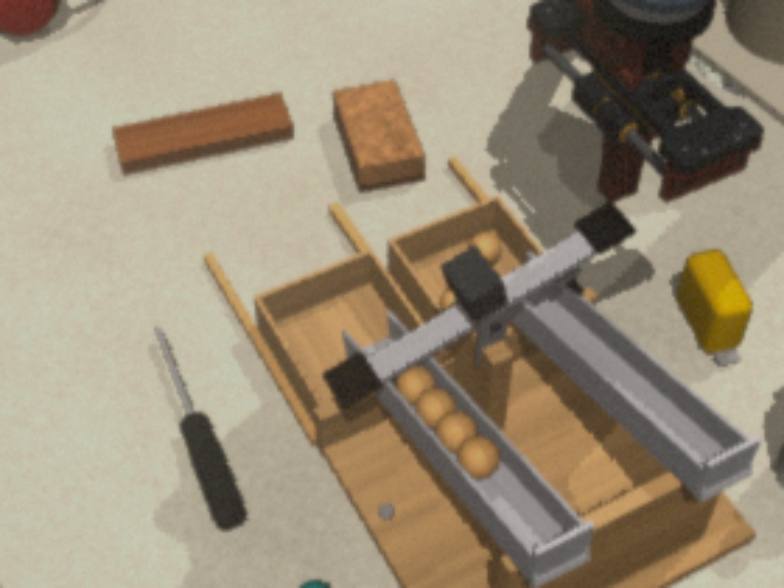

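The tray sits level with the full tray, the balls are still held, and the closed fingertips are just above the raised pad (crop 605, 228). I'll check the tray depth by number, then press.

```bash
python3 - <<'E'
from h import *
for p in[(257,300),(378,250),(390,240),(497,203)]:
    print(F(onz("scene",(150+p[0]/2.8,120+p[1]/2.8),.045)))
r=movel(W(0,.110,.180),v=.1)
r=movel(W(0,.110,.122),v=.06,until_force=8)
print(r,F(get_tcp_pos()),get_ft_force().round(2))
wait(.3)
movel(W(0,.110,.25),v=.15)
movel(W(-.1,.2,.28),v=.2)
wait(2)
print(get_time())
snap("scene","pics/s4.png")
s=cv2.imread("pics/s4.png")[120:330,150:430];cv2.imwrite("pics/s4c.png",cv2.convertScaleAbs(cv2.resize(s,None,fx=2.8,fy=2.8),alpha=1.5))
E
```

```text
[-0.1499 -0.1242  0.045 ]
[-0.1503 -0.0094  0.045 ]
[-0.1554  0.0052  0.045 ]
[-0.1484  0.1098  0.045 ]
False [1.000e-04 1.097e-01 1.223e-01] [ 0.09  0.11 -0.18]
16.4
```

View pics/s4c.png

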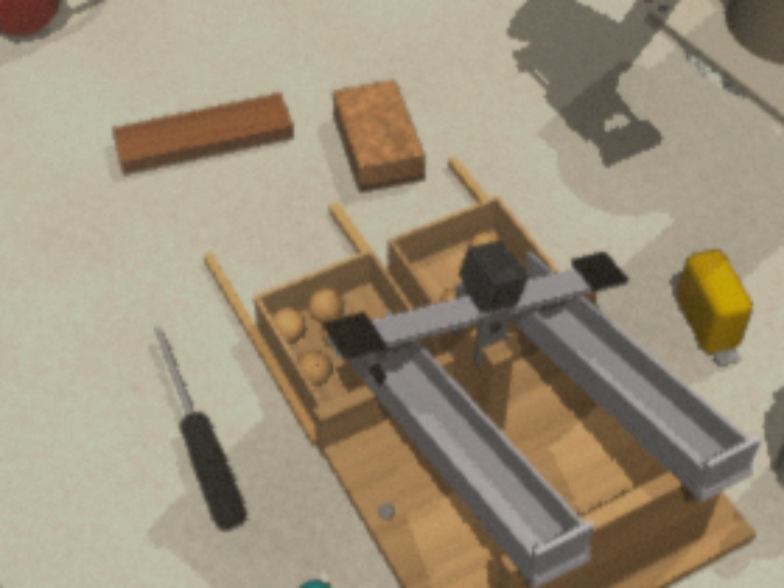

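The gate has rocked over and the lane is empty. Three balls are visible in the tray, and the tray rim is at the same pixels as before. The fourth ball may be behind the pad, so I'll check from the top.

```bash
python3 - <<'E'
from h import *
movej(np.array([-1.359,0.423,1.63,0,1.089,-0.019]))
snap("top","pics/t5.png")
s=cv2.imread("pics/t5.png")[155:290,140:340];cv2.imwrite("pics/t5c.png",cv2.convertScaleAbs(cv2.resize(s,None,fx=4,fy=4,interpolation=cv2.INTER_CUBIC),alpha=1.6))
print(get_time())
E
```

```text
19.1583
```

View pics/t5c.png

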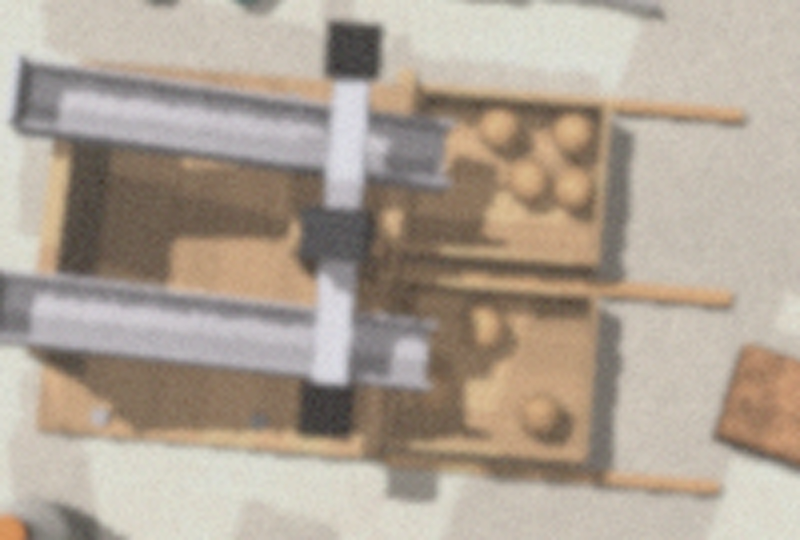

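All four balls are in the tray, at (500,130), (573,132), (528,182) and (573,186), and the gate is over. One quick numeric check of tray and gate, then I hand in.

```bash
python3 - <<'E'
from h import *
c=lambda x,y:(140+x/4,155+y/4)
for p in[(608,103),(602,266),(600,298),(590,460)]:print(F(onz("top",c(*p),.045)))
print("pads if fully over:",F(onz("top",c(327,408),.119)),F(onz("top",c(354,50),.172)))
job_done()
E
```

```text
[-0.1583 -0.1191  0.045 ]
[-0.1622 -0.0089  0.045 ]
[-0.1624  0.0124  0.045 ]
[-0.1637  0.1183  0.045 ]
pads if fully over: [0.0009 0.1052 0.119 ] [ 0.0002 -0.1065  0.172 ]
the job is handed in; nothing more can be done
```

I pushed the empty tray home with part-open fingers until a 10 N contact stop. I then pressed the raised gate pad with shut fingers, backed away to the start pose and handed the job in after about 19 s. The station reported no verdict.

- **Tray:** from the top view its outer wall is at about x = −0.160 m, level with the full tray, which matches fully home. The scene camera put the same wall near −0.150 m, but it showed the same kind of offset (about 7 to 10 mm) for the full tray and the gate pads. I took that as camera bias.
- **Balls:** all four waiting balls lie in the pushed tray and the lane is empty. In the full tray only two of the three earlier balls were clearly visible from above. The third seems hidden, as it was at the start, so I did not confirm it directly.
- **Gate:** the pad positions in the last picture fit a fully rocked-over gate. I did not read the joint angle itself.
- **Bystanders:** none looked displaced in the pictures, but I did not measure them.

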